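# Send the board carriage home, then hold the marker's hood half open

## Task

With the hood of the white board marker still down, slide the board carriage by its orange post to the right until it is fully home against its yellow bumpers. Then lift the hood by its blue bar to half open, 45 degrees from shut, and hold it still there so that a colleague can check the board: the hood falls shut if released, so finish while still holding the bar. Leave the bottle, tape ring and jar where they are.

Things in the scene. Friction and masses are not known exactly. Their poses are not given: they have to be found in the camera images.
- machine: The white benchtop board marker, fixed, 260 mm deep (its x) and 480 mm wide (its y), deck 71 mm high. Origin on the table, 130 mm behind the middle of its front face in x and 20 mm to the right of the middle of its width (base spans y -220 to +260 mm). Its x points away from the robot side (front is -x), y to its left, z up. The hood covers y -210 to +50 mm; the open deck with the orange post is to the left of it.
- carriage (a joint): Slide of the board carriage along the machine's y, in m: 0 = farthest left (+y), 0.110 = fully home, right (-y), where its aluminium foot meets two yellow bumpers. Stays where it is left; takes about 2 to 3 N to move, plus about 4 N per m/s. The range ends in hard stops.
- carriage_post (a point): Centre of the upright orange post on the carriage, 20 x 20 mm square (sides along the machine's x and y) and 60 mm tall, centre 122 mm above the table. It stands on an aluminium foot 50 (x) x 36 (y) mm whose top is 92 mm above the table. At home it is 60 mm left of the hood's left side. The post moves with the carriage, which carries a copper board to the right of it, partly under the hood.
- hood (a joint): Angle of the hood in rad: 0 = shut (level), grows as the front is lifted, 0.785 = half open (45 degrees), stop at 1.3. It falls shut from any angle when let go. Hood and bar weigh about 0.5 to 0.95 kg; 2 to 5 N upward at the bar lifts it.
- hinge (a point): Middle of the hood's hinge line, fixed on the machine, 130 mm above the table, with the machine's axes; the hinge line runs along the machine's y. The blue bar turns about it at a radius of 268 mm.
- hood_bar (a point): The round blue bar at the hood's front: 14 mm diameter, 90 mm long along its y (the machine's y), carried by two 10 mm wide arms at +-40 mm from its middle, which leave a 41 mm wide gap to the hood's front face behind it and free space before it and below. Origin at the bar's middle: shut, 268 mm in front of the hinge line and 4 mm below it (126 mm above the table). The bar turns with the hood; its x points from the bar towards the hood's hinge.
- bottle: Bystander: upright blue plastic bottle, 56 mm diameter, 140 mm tall, on the table left of or right of the work; origin under its centre.
- tape: Bystander: yellow empty tape ring lying flat, 90 mm diameter, 22 mm tall; origin under its centre.
- bitjar: Bystander: small clear jar with black cap, 40 mm diameter, 50 mm tall, standing on the machine's deck behind the orange post; origin under its centre.

How it is judged:
On the way, in this order (a step that is already met when the one before it is completed fails the run):
1. the carriage is home against its bumpers with the hood still down (value of joint carriage above 0.106 m and value of joint hood below 0.1 rad), for 0.2 s.
2. the hood is lifted by its bar to 45 degrees (value of joint hood between 0.665 and 0.905 rad and contact force between the fingers and hood above 0.5 N and distance between the grasp point and hood_bar below 0.075 m), for 0.2 s.
At the end, for the whole second after the job is handed in: The fingers hold the hood by the blue bar (more than 0.5 N of contact, grasp point within 75 mm of the bar's middle) with the hood still, 45 degrees open to within 7 degrees, the carriage within 4 mm of home, and every bystander within 25 mm of where it began (all of step 2 and velocity of joint hood between -0.08 and 0.08 rad/s and value of joint carriage above 0.106 m and distance of each of bottle, tape, bitjar from where it was at the start of the episode below 0.025 m); the arm keeps its last pose, push and grip.
It fails at once if the hood is raised (over 9 degrees) while the carriage is not home (value of joint hood above 0.16 rad and value of joint carriage below 0.102 m).
It fails at once if a bystander is pushed over 25 mm or tipped (distance of any of bottle, tape, bitjar from where it was at the start of the episode above 0.025 m or angle between any of bottle, bitjar's own z axis and vertical above 0.35 rad).
It also fails if it takes over 45 s, if anything falls off the work surface, if the arm or the gripper's body presses on something with over 40 N, if the wrist force passes 120 N, or if a joint passes its speed limit or range.

## Robot

A 6-joint arm with a two-finger parallel gripper is mounted at the origin on the work surface. World frame = base frame: x ahead of the robot, y to its left, z up, the work surface at z = 0. Lengths are in m, angles in rad, forces in N, time in s.
With the tool pointing down it reaches from about 0.425 to 0.95 m from the base axis. Payload 3.5 kg.
Tool frame: the origin (TCP) lies midway between the tips of the shut fingers; the grasp point (between the pads) lies 19 mm behind it (ctrl.pinch_z is the distance from the TCP to the grasp point, in m); z points along the fingers, y is the line along which they close (so a half turn about z gives the same grasp; the last joint's range is limited). The gripper opens to 85 mm and grips with 20 to 120 N. Pads are 22 mm wide; open, the fingers measure 114 mm over their backs; the gripper's body (76 mm by 85 mm) begins 54 mm behind the grasp point. The pads swing forward as they close: fully open they stand 13 mm farther back than shut.
Start: joints at [-1.299, 0.286, 1.577, -0, 1.279, -0.15], TCP at [0.276, -0.616, 0.231] pointing down, gripper open.
Joint ranges: [-2.77, 2.77], [-0.9, 2.22], [0.21, 2.48], [-1.53, 4.67], [0.24, 2.81], [-2.84, 2.84]. Speed limits (rad/s): [2.79, 2.79, 3.14, 3.14, 3.14, 3.14].

## Interface

Orientations are given as a unit quaternion [x, y, z, w].
In Python, from plant import get_state, viewer, sign_off, ctrl gives the robot as it stands. The module is installed in compiled form; this text tells all that it offers.
- The arm moves only by the shell command python3 -m handwheel 'ROWS' [FORCE]. ROWS is JSON, a list that holds one entry, the list of rows, each a list of 5 numbers: the finger opening in m, from 0 to 0.0854, then the shift along the tool's x, y, z in m, then the turn about the tool's z in degrees. In form: [[[claw, x, y, z, spin], ...]]. A call has 1 to 12 rows; each row shifts and turns the commanded pose from where the row before left it, along the tool's axes as they then stand; what a row does not reach is not made up. A row lasts 1/12 s, in which the tool goes at most 41.7 mm and 7.16 degrees, less where a joint would pass 70% of its speed; a pose out of reach is approached as far as the arm can. A call is refused whole if a number of a shift passes 0.0417 or a number of a turn 7.16, either way. A call with a gripper value outside its range is refused whole. The fingers move at their own pace and stop on an object; FORCE is the grip in N (left out, the last holds). Time passes only in rows, so rows that do not move let the fingers close. It gives the time, the measured TCP pose, the force, the opening and the grip force at its end, in the units of the state.
- get_state(): the state, without advancing time (a new reading comes with each control period).
- viewer.read_camera(name): name is "side" or "top" or "wrist"; returns the picture (384x512x3 uint8, blue, green, red); there is no depth.
- viewer.camera_params(name): a dict with "fov_y" (degrees; the focal length in pixels is half the picture's height over the tangent of half this angle, whatever the lens; pixels are square), "cx", "cy" (the principal point, pixels), "k1" (the pictures are not rectified: a ray, as slopes to the right and down, at radius r is drawn at 1 + k1 r^2 times it, then the intrinsics apply), "xyz" and "attitude" of the camera in the world; the wrist camera has in their place "hand_eye" (4x4, takes a point from camera to tool coordinates, whose origin is the TCP and whose axes are the flange's). Camera axes: x right, y up, looking along -z (the intrinsics and any distortion apply to the point x, -y, -z); pixel columns grow to the right and rows downward; lengths in m; the calibration is good to about 2 mm. A picture is of the moment at which its call begins: read the wrist's pose just before it. camera_params takes no time and is no camera call.
- sign_off(): hands the job in; it is judged then, once.
Trained networks look in the newest picture that a camera, given by its name, has taken for a name from the list of things; names that differ only in an ending like _2 or _b are one class to them, and where a whole thing is asked for, a point or a joint stands for the part that bears it (a point fixed in the world has none). Each returns a list of dicts, best first, with "confidence" (0 to 1); they miss things now and then, are a little off and sometimes report something else, mostly with a low value. They report only what shows in the picture. A call takes as long as a camera call.
- viewer.look_for(camera, name): "extent" ([left, top, width, height] as shares, 0 to 1, of the picture: columns of its width, rows of its height, round what is visible of it).
- viewer.outline_of(camera, name): "mask" (384x512 bool, what is visible of it) and "extent" ([left, top, width, height] as shares, 0 to 1, of the picture: columns of its width, rows of its height, round what is visible of it).
- viewer.pinpoint(camera, name): "xy" ([column, row] as shares, 0 to 1, of the picture: columns of its width, rows of its height: a listed point, or the origin of a listed thing).
The state is a dict: "time": time; "qpos": joint angles; "dq": joint speeds; "joint_efforts": joint torques, N m; "eef_pos": TCP position; "tcp_rot": TCP orientation; "contact_force": force on the tool from outside, world axes, zero at the start; "wrist_torque": the same for the moment, N m; "opening": opening from 0.0 (shut) to 1.0 (fully open); "finger_force": force on a finger pad.
Only numpy, scipy, OpenCV 4.12 (cv2) and the standard library are available. Lean on these libraries where they do the work, as an engineer would, in place of code of your own. Each camera call takes 0.05 s, during which the arm holds its last target. There are 200 camera calls.

## Working session

There is one attempt and no reset: what is moved stays moved. The work goes in short steps, Python scripts to look and compute and a shell command to move; the robot and the scene stay as the last step left them, time stands still between calls to the robot, and variables do not carry over. Pictures are saved under pics/ and viewed, at most 10 in all, crops included, and the job is handed in when it is done.

```bash
mkdir -p pics
cat > h.py <<'E'
from plant import get_state, viewer, sign_off, ctrl
import numpy as np, cv2
from scipy.spatial.transform import Rotation as R
def P(n):
    return viewer.camera_params(n)
def cam(n):
    p=P(n); f=192/np.tan(np.radians(p['fov_y'])/2)
    if 'hand_eye' in p:
        s=get_state(); T=np.array(p['hand_eye']); Rt=R.from_quat(s['tcp_rot']).as_matrix()
        return p,f,Rt@T[:3,:3],Rt@T[:3,3]+s['eef_pos']
    a=np.array(p['attitude']); M=R.from_quat(a).as_matrix() if a.size==4 else a.reshape(3,3)
    return p,f,M,np.array(p['xyz'])
def ray(n,u,v):
    p,f,M,o=cam(n); K=np.array([[f,0,p['cx']],[0,f,p['cy']],[0,0,1.]])
    x,y=cv2.undistortPoints(np.array([[[u,v]]],float),K,np.array([p['k1'],0,0,0.]))[0,0]
    return o,M@np.array([x,-y,-1])
def atz(n,u,v,z):
    o,d=ray(n,u,v); return o+d*(z-o[2])/d[2]
E
python3 - <<'E'
from h import *
s=get_state(); print(s); print(ctrl.pinch_z)
for c in ['side','top','wrist']:
    print(c,P(c)); cv2.imwrite(f'pics/{c}0.png',viewer.read_camera(c))
Z=dict(carriage_post=.122,hood_bar=.126,hinge=.13,machine=0,bottle=0,tape=0,bitjar=.071)
for c in ['side','top']:
  for n,z in Z.items():
    for d in viewer.pinpoint(c,n)[:2]:
        u,v=np.array(d['xy'])*[512,384]; print(c,n,round(d['confidence'],2),round(u),round(v),atz(c,u,v,z).round(3))
cv2.imwrite('pics/both.png',cv2.resize(np.hstack([cv2.imread('pics/side0.png'),cv2.imread('pics/top0.png')]),(800,300)))
E
```

```text
{'time': 0.0, 'qpos': array([-1.29904006e+00,  2.87208646e-01,  1.57818467e+00,  1.10373211e-05,
        1.27858408e+00, -1.50009512e-01]), 'dq': array([-0.00164638, -0.00108579,  0.00023929,  0.00018746, -0.00047233,
        0.00086246]), 'joint_efforts': array([ 3.08334775e-04, -4.05978656e+01, -2.92624980e+01, -2.10915218e-04,
        5.78635474e-03, -7.09446411e-06]), 'eef_pos': array([ 0.27617158, -0.61519805,  0.22991436]), 'tcp_rot': array([ 9.77846125e-01,  2.09321604e-01, -6.72657618e-05, -1.19048326e-03]), 'contact_force': array([-0.95595623, -0.46653316, -0.35346595]), 'wrist_torque': array([ 0.04922852, -0.024915  , -0.00355064]), 'finger_force': 0.0, 'opening': 0.9964157546796635}
0.0187
side {'fov_y': 46.06518463137581, 'cx': 243.38934202551437, 'cy': 187.91126339235765, 'k1': 0.046325673728554, 'xyz': array([ 0.50165822, -0.79885793,  0.8259906 ]), 'attitude': array([ 0.38267248, -0.02202557, -0.04447651,  0.92254999])}
top {'fov_y': 51.79873195938064, 'cx': 251.70468543264752, 'cy': 191.00505287751383, 'k1': -0.00289190373996361, 'xyz': array([ 0.43698351, -0.06596722
[... 648 characters left out ...]
23   0.126]
side hinge 0.58 340 199 [ 0.776 -0.158  0.13 ]
side machine 0.9 274 230 [ 0.648 -0.121  0.   ]
side bottle 0.84 157 186 [0.368 0.053 0.   ]
side tape 0.73 273 359 [ 0.599 -0.431  0.   ]
side tape 0.19 227 150 [0.557 0.179 0.   ]
side bitjar 0.57 277 158 [0.676 0.052 0.071]
top carriage_post 0.76 206 195 [0.56  0.035 0.122]
top hood_bar 0.6 310 212 [ 0.511 -0.229  0.126]
top hinge 0.73 283 112 [ 0.775 -0.167  0.13 ]
top hinge 0.49 260 167 [ 0.629 -0.104  0.13 ]
top machine 0.7 260 169 [ 0.648 -0.11   0.   ]
top machine 0.41 204 269 [0.366 0.054 0.   ]
top bottle 0.93 201 268 [0.37  0.061 0.   ]
top tape 0.85 373 185 [ 0.598 -0.435  0.   ]
top bitjar 0.6 205 155 [0.675 0.042 0.071]
```

View pics/both.png

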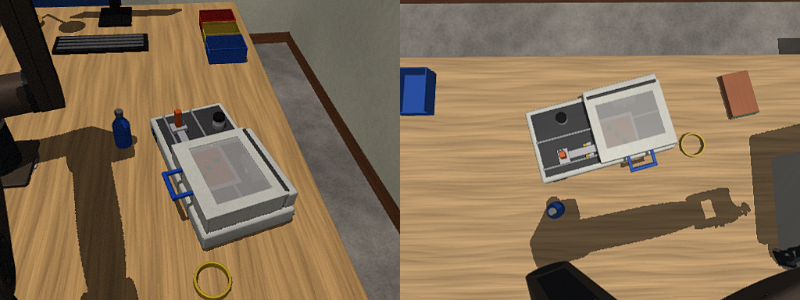

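The side view shows the machine with its hood down. The orange post is at about (225,152) px, the blue bar at (215,236), the bottle at front left and the tape on the right. The top view agrees, with the machine yawed about +14°. First I'll turn the tool so its y lies along the machine's x.

```bash
python3 -m handwheel '[[[0,0,0,0,-6.67],[0,0,0,0,-6.67],[0,0,0,0,-6.67],[0,0,0,0,-6.67],[0,0,0,0,-6.67],[0,0,0,0,-6.67],[0,0,0,0,-6.67],[0,0,0,0,-6.67],[0,0,0,0,-6.67],[0,0,0,0,-6.67],[0,0,0,0,-6.67],[0,0,0,-0.02,-6.67]]]' 40
cat >> h.py <<'E'
def rel(w,a=None):
    s=get_state(); Rt=R.from_quat(s['tcp_rot']).as_matrix(); return (Rt.T@(np.array(w)-s['eef_pos'])).round(4)
def meas(cs,n,z):
    out=[]
    for c in cs:
        viewer.read_camera(c)
        for d in viewer.pinpoint(c,n)[:1]:
            u,v=np.array(d['xy'])*[512,384]; w=atz(c,u,v,z); out.append(w); print(c,n,round(d['confidence'],2),round(u),round(v),w.round(4),'rel',rel(w))
    return out
def ang():
    Rt=R.from_quat(get_state()['tcp_rot']).as_matrix(); return np.degrees(np.arctan2(Rt[1,0],Rt[0,0]))
E
python3 - <<'E'
from h import *
print(ang(),get_state()['eef_pos'])
# yaw from masks
viewer.read_camera('top')
for n in ['machine','hood','hood_bar']:
    for d in viewer.outline_of('top',n)[:1]:
        m=d['mask'].astype(np.uint8); c=max(cv2.findContours(m,0,2)[0],key=cv2.contourArea)
        z=dict(machine=.071,hood=.15,hood_bar=.126)[n]
        pts=np.array([atz('top',*p[0],z)[:2] for p in c],np.float32)
        print(n,d['confidence'],cv2.minAreaRect(pts*1000))
meas(['top','side'],'carriage_post',.122); meas(['top','side'],'hood_bar',.126)
print(rel([.54,.09,.25]))
E
```

```text
time: 1.85
eef_pos: [0.2757, -0.6136, 0.2462]
tcp_rot: [0.612, 0.791, 0.003, -0.004]
contact_force: [-0.3, -0.0, -0.5]
opening: -0.001
finger_force: 0.0
104.52916844920918 [ 0.27566842 -0.61355363  0.24617436]
machine 0.71 ((633.5108032226562, -102.22848510742188), (322.7948913574219, 491.97808837890625), 14.38657283782959)
hood 0.9 ((635.1183471679688, -196.66725158691406), (281.41510009765625, 259.635986328125), 14.248194694519043)
hood_bar 0.71 ((638.8915405273438, -199.95782470703125), (283.1274719238281, 265.1863098144531), 14.246644973754883)
top carriage_post 0.6 209 195 [0.5608 0.0277 0.122 ] rel [0.5544 0.4326 0.129 ]
side carriage_post 0.95 227 151 [0.5482 0.0321 0.122 ] rel [0.5613 0.4219 0.1291]
top hood_bar 0.72 312 215 [ 0.5036 -0.2338  0.126 ] rel [0.3143 0.3138 0.1248]
side hood_bar 0.77 216 235 [ 0.5079 -0.2277  0.126 ] rel [0.3192 0.3195 0.125 ]
[0.6195 0.4285 0.0013]
```

```bash
python3 -m handwheel '[[[0,0.033,0.0225,0,0],[0,0.033,0.0225,0,0],[0,0.033,0.0225,0,0],[0,0.033,0.0225,0,0],[0,0.033,0.0225,0,0],[0,0.033,0.0225,0,0],[0,0.033,0.0225,0,0],[0,0.033,0.0225,0,0],[0,0.033,0.0225,0,0],[0,0.033,0.0225,0,0],[0,0.033,0.0225,0,0],[0,0.033,0.0225,0,0]]]'
python3 -m handwheel '[[[0,0.033,0.0225,0,0],[0,0.033,0.0225,0,0],[0,0.033,0.0225,0,0],[0,0.033,0.0225,0,0],[0,0.033,0.0225,0,0],[0,0.033,0.0225,0,0],[0,0.033,0.0225,0,0],[0,0,0,0,0]]]'
python3 - <<'E'
from h import *
meas(['wrist','side','top'],'carriage_post',.122); meas(['wrist','side','top'],'hood_bar',.126); meas(['wrist','side'],'bottle',0);meas(['wrist','side'],'bitjar',0.071)
cv2.imwrite('pics/w1.png',viewer.read_camera('wrist'));print(ang(),get_state()['eef_pos'])
E
```

```text
time: 3.45
eef_pos: [0.4411, -0.1638, 0.2516]
tcp_rot: [0.615, 0.789, 0.0, 0.0]
contact_force: [1.4, -0.3, -0.6]
opening: 0.002
finger_force: 0.0
time: 4.12
eef_pos: [0.5379, 0.1026, 0.2514]
tcp_rot: [0.612, 0.791, 0.001, -0.0]
contact_force: [-0.9, 0.1, 0.0]
opening: 0.003
finger_force: 0.0
wrist carriage_post 0.91 251 268 [0.552  0.0264 0.122 ] rel [-0.0734 -0.0032  0.1291]
side carriage_post 0.89 226 152 [0.5475 0.0266 0.122 ] rel [-0.0703 -0.0066  0.1292]
top carriage_post 0.72 209 198 [0.5533 0.0287 0.122 ] rel [-0.069  -0.0002  0.1293]
side hood_bar 0.88 215 234 [ 0.5072 -0.2246  0.126 ] rel [-0.3037 -0.1069  0.1255]
top hood_bar 0.63 312 213 [ 0.5087 -0.235   0.126 ] rel [-0.3144 -0.1083  0.1254]
wrist bottle 0.61 112 152 [0.3716 0.0654 0.    ] rel [ 0.0103 -0.1679  0.2514]
side bottle 0.78 157 185 [0.3659 0.0561 0.    ] rel [ 0.0025 -0.1758  0.2514]
wrist bitjar 0.62 373 258 [0.6808 0.0393 0.071 ] rel [-0.0912  0.1253  0.1803]
side bitjar 0.86 278 158 [0.6803 0.0511 0.071 ] rel [-0.0796  0.1277  0.1803]
104.21383370009038 [0.53692007 0.09698228 0.25133517]
```

View pics/w1.png

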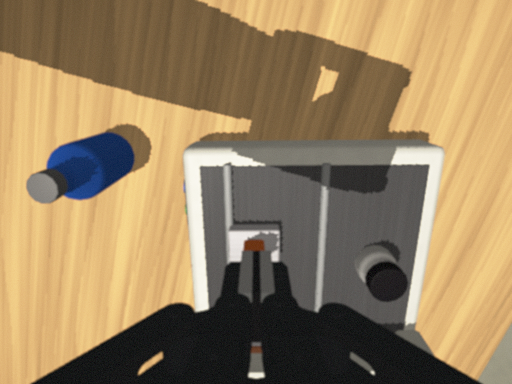

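The wrist view shows the post at about (251,268) px, just ahead of the fingertips, with the deck, jar (385,275) and bottle clear to the sides. Next: lower beside the post and push.

```bash
python3 -m handwheel '[[[0,0,-0.003,0.0345,0],[0,0,0,0.0345,0],[0,0,0,0.0345,0],[0,0,0,0.0345,0],[0,-0.02,0,0,0],[0,-0.02,0,0,0],[0,-0.01,0,0,0],[0,-0.01,0,0,0],[0,-0.01,0,0,0],[0,-0.01,0,0,0],[0,0,0,0,0]]]'
python3 - <<'E'
from h import *
meas(['side','top'],'carriage_post',.122);print(get_state()['contact_force'])
E
```

```text
time: 6.08
eef_pos: [0.5546, 0.0169, 0.114]
tcp_rot: [0.615, 0.789, -0.0, 0.001]
contact_force: [-0.4, -0.0, 0.9]
opening: 0.003
finger_force: 0.0
side carriage_post 0.65 232 162 [ 0.5572 -0.0071  0.122 ] rel [-0.0251 -0.0034 -0.0079]
top carriage_post 0.68 222 193 [ 0.5644 -0.0059  0.122 ] rel [-0.0264  0.0041 -0.0081]
[0.06829953 0.20665154 0.44186686]
```

```bash
python3 -m handwheel '[[[0,-0.006,0,0,0],[0,-0.006,0,0,0],[0,0,0,0,0],[0,0,0,0,0]]]'
python3 -m handwheel '[[[0,-0.004,0,0,0],[0,0,0,0,0],[0,0,0,0,0]]]'
python3 -m handwheel '[[[0,-0.004,0,0,0],[0,0,0,0,0],[0,0,0,0,0]]]'
```

```text
time: 6.62
eef_pos: [0.5568, 0.0065, 0.1134]
tcp_rot: [0.614, 0.789, -0.0, 0.0]
contact_force: [-0.2, 0.2, 0.2]
opening: -0.001
finger_force: 0.0
time: 6.87
eef_pos: [0.5576, 0.0028, 0.1133]
tcp_rot: [0.614, 0.789, -0.0, 0.0]
contact_force: [-0.3, -0.6, -0.0]
opening: -0.001
finger_force: 0.0
time: 7.12
eef_pos: [0.5586, -0.0011, 0.1133]
tcp_rot: [0.614, 0.789, -0.0, 0.0]
contact_force: [-0.5, -0.1, -0.1]
opening: 0.0
finger_force: 0.1
```

```bash
for i in 1; do python3 -m handwheel '[[[0,-0.004,0,0,0],[0,0,0,0,0],[0,0,0,0,0]]]'; done
python3 -m handwheel '[[[0,-0.004,0,0,0],[0,0,0,0,0],[0,0,0,0,0]]]'
python3 -m handwheel '[[[0,-0.003,0,0,0],[0,0,0,0,0],[0,0,0,0,0]]]'
python3 - <<'E'
from h import *
p=meas(['side','top','wrist'],'carriage_post',.122)
print(get_state()['contact_force'])
meas(['side','top'],'hood_bar',.126)
a=viewer.read_camera('top');b=viewer.read_camera('side')
cv2.imwrite('pics/c1.png',np.hstack([cv2.resize(a[140:250,180:330],(400,300),interpolation=2),cv2.resize(b[120:230,170:320],(400,300),interpolation=2)]))
E
```

```text
time: 7.37
eef_pos: [0.559, -0.0026, 0.1133]
tcp_rot: [0.615, 0.789, 0.001, -0.002]
contact_force: [-1.4, 7.6, 2.8]
opening: -0.005
finger_force: 4.0
time: 7.62
eef_pos: [0.5589, -0.0025, 0.1134]
tcp_rot: [0.615, 0.789, 0.004, -0.006]
contact_force: [-5.3, 19.5, 5.2]
opening: -0.005
finger_force: 10.2
time: 7.87
eef_pos: [0.5589, -0.0025, 0.1135]
tcp_rot: [0.615, 0.788, 0.005, -0.008]
contact_force: [-6.8, 27.7, 9.1]
opening: 0.002
finger_force: 14.7
side carriage_post 0.63 236 167 [ 0.5662 -0.0258  0.122 ] rel [-0.0242  0.0013 -0.009 ]
[-5.74757534 28.76706984  8.36315356]
side hood_bar 0.8 216 236 [ 0.5084 -0.2294  0.126 ] rel [-0.2075 -0.1043 -0.0163]
top hood_bar 0.81 312 212 [ 0.512  -0.2352  0.126 ] rel [-0.2139 -0.1022 -0.0164]
```

View pics/c1.png

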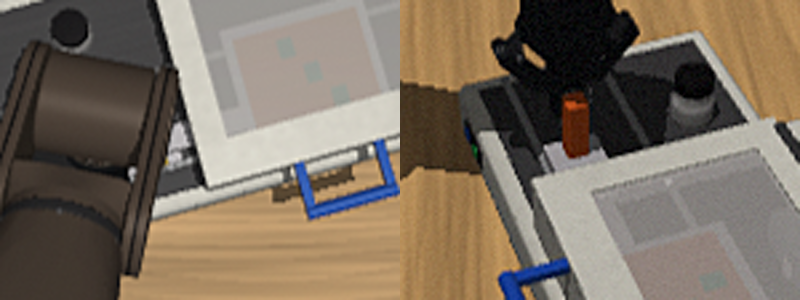

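The post has reached its hard stop: force jumped to about 29 N, and post-to-bar spacing is ~187 mm against 190 mm expected. The side crop shows the finger behind the post and the hood still down. Backing off, then over to the bar.

```bash
python3 -m handwheel '[[[0,0.02,0,0,0],[0,0.02,0,0,0],[0,0,0,-0.035,0],[0,0,0,-0.035,0],[0,0,0,-0.035,0],[0,0,0,-0.035,0],[0.05,-0.035,-0.015,0,0],[0.05,-0.035,-0.015,0,0],[0.05,-0.035,-0.015,0,0],[0.05,-0.035,-0.015,0,0],[0.05,0,-0.02,0,0],[0.05,0,0,0,0]]]'
python3 - <<'E'
from h import *
p=meas(['side','top'],'carriage_post',.122)
q=meas(['side','top','wrist'],'hood_bar',.126)
print(ang(),get_state()['opening'])
E
```

```text
time: 9.47
eef_pos: [0.5063, -0.1305, 0.253]
tcp_rot: [0.616, 0.788, -0.001, -0.001]
contact_force: [1.0, 0.9, -0.5]
opening: 0.585
finger_force: 0.0
side carriage_post 0.55 233 165 [ 0.5593 -0.0196  0.122 ] rel [0.0932 0.0762 0.1314]
top carriage_post 0.78 227 191 [ 0.571  -0.0193  0.122 ] rel [0.0896 0.087  0.1315]
side hood_bar 0.9 219 238 [ 0.513  -0.2353  0.126 ] rel [-0.1058 -0.0227  0.1274]
top hood_bar 0.85 313 212 [ 0.5117 -0.2363  0.126 ] rel [-0.1065 -0.0241  0.1273]
wrist hood_bar 0.84 227 297 [ 0.5087 -0.2336  0.126 ] rel [-0.1029 -0.0261  0.1273]
104.2773319592852 0.5864304168144241
```

```bash
python3 -m handwheel '[[[0.05,-0.035,-0.008,0,0],[0.05,-0.035,-0.008,0,0],[0.05,-0.034,-0.008,0,0],[0.05,0,0,0.035,0],[0.05,0,0,0.0,0],[0.05,0,0,0,0]]]'
python3 - <<'E'
from h import *
q=meas(['side','top','wrist'],'hood_bar',.126)
w=viewer.read_camera('wrist');a=viewer.read_camera('top')
cv2.imwrite('pics/d1.png',np.hstack([cv2.resize(w,(400,300)),cv2.resize(a[140:230,190:310],(400,300),interpolation=2)]))
for d in viewer.outline_of('wrist','hood_bar')[:1]:
    print(d['extent'])
E
```

```text
time: 10.47
eef_pos: [0.5092, -0.2336, 0.2159]
tcp_rot: [0.614, 0.789, 0.0, -0.003]
contact_force: [-0.1, 0.4, 0.3]
opening: 0.585
finger_force: 0.0
side hood_bar 0.6 214 238 [ 0.5043 -0.2358  0.126 ] rel [-0.0002 -0.0068  0.093 ]
[0.4752, 0.0008, 0.5238, 0.9188]
```

View pics/d1.png

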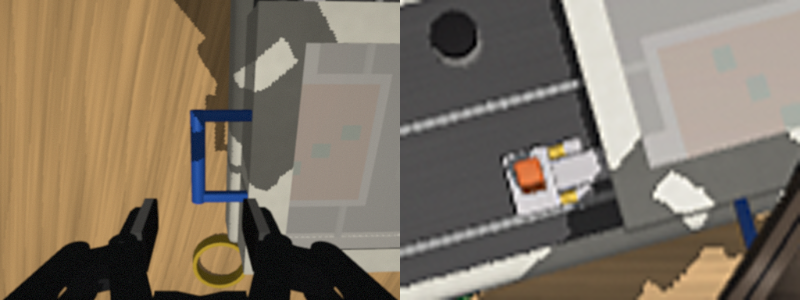

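The top crop shows the carriage foot against both yellow bumpers. The left wrist picture shows the bar at x≈197, y 113–203 (scaled), so I'll compute its position.

Run:
```python
from h import *
for u,v in [(197,115),(197,159),(197,200)]:
    w=atz('wrist',u*1.28,v*1.28,.13); print(w,rel(w))
```

```text
[ 0.49910162 -0.19373856  0.13      ] [ 0.0424 -0.0014  0.0892]
[ 0.50892923 -0.2332254   0.13      ] [ 0.0017 -0.0016  0.0892]
[ 0.51912131 -0.27419569  0.13      ] [-0.0405 -0.0018  0.0892]
```

```bash
python3 -m handwheel '[[[0.05,0,-0.0015,0.027,0],[0.05,0,0,0.027,0],[0.05,0,0,0.027,0],[0.05,0,0,0.027,0],[0.05,0,0,0,0],[0,0,0,0,0],[0,0,0,0,0],[0,0,0,0,0],[0,0,0,0,0],[0,0,0,0,0],[0,0,0,0,0],[0,0,0,0,0]]]' 40
python3 - <<'E'
from h import *
print(get_state())
b=viewer.read_camera('side')
cv2.imwrite('pics/e1.png',cv2.resize(b[150:300,130:330],(600,450)))
# arc increments for bar: dy (machine x), dz(tool down)
t=np.linspace(0,np.pi/4,13)-.015
print(np.diff(-.268*np.cos(t)).round(4),-np.diff(.268*np.sin(t)).round(4))
E
```

```text
time: 11.92
eef_pos: [0.5099, -0.2362, 0.1131]
tcp_rot: [0.614, 0.789, -0.0, 0.002]
contact_force: [-3.6, -0.1, 6.6]
opening: 0.147
finger_force: 39.5
{'time': 11.9167, 'qpos': array([-6.13834677e-01,  1.66442338e-01,  1.95016759e+00, -1.30227837e-03,
        1.02156586e+00, -8.61782308e-01]), 'dq': array([ 0.00085838,  0.00176174,  0.00037839, -0.00204929,  0.00052892,
        0.0025338 ]), 'joint_efforts': array([  0.8701143 , -29.2808193 , -24.23275709,   0.50750814,
        -0.61949903,   0.09520467]), 'eef_pos': array([ 0.50990122, -0.23620327,  0.11308004]), 'tcp_rot': array([ 6.13972943e-01,  7.89325026e-01, -4.74051191e-04,  1.73294701e-03]), 'contact_force': array([-3.62659359, -0.12115418,  6.5687958 ]), 'wrist_torque': array([-0.03614602,  0.56460767,  0.10517996]), 'finger_force': 39.52411651611328, 'opening': 0.14708074096605153}
[0.0003 0.0015 0.0026 0.0037 0.0048 0.0059 0.007  0.008  0.009  0.01
 0.0109 0.0118] [-0.0175 -0.0175 -0.0173 -0.0171 -0.0169 -0.0165 -0.0161 -0.0156 -0.015
 -0.0144 -0.0137 -0.013 ]
```

View pics/e1.png

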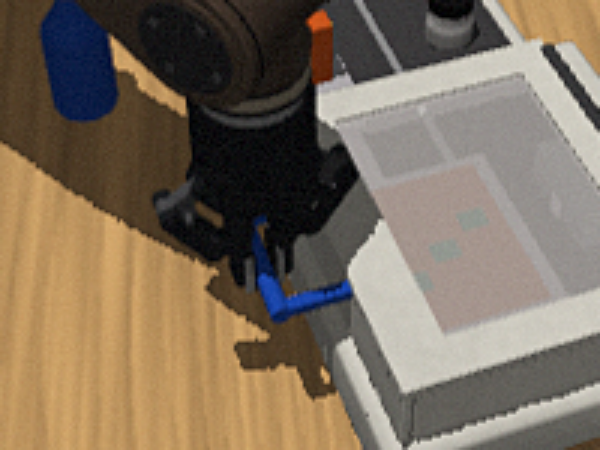

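The fingers straddle the bar between its arms and grip it at 40 N (opening ≈ 12.5 mm). Lifting along the arc, first half.

```bash
python3 -m handwheel '[[[0,0,0,-0.009,0],[0,0,0.0003,-0.009,0],[0,0,0.0006,-0.0088,0],[0,0,0.0009,-0.0087,0],[0,0,0.0012,-0.0087,0],[0,0,0.0014,-0.0086,0],[0,0,0.0017,-0.0086,0],[0,0,0.002,-0.0085,0],[0,0,0.0023,-0.0085,0],[0,0,0.0025,-0.0084,0],[0,0,0.0028,-0.0083,0],[0,0,0.0031,-0.0082,0]]]'
python3 - <<'E'
from h import *
q=meas(['side','top'],'hood_bar',.228)
E
```

```text
time: 12.97
eef_pos: [0.5262, -0.2318, 0.2136]
tcp_rot: [0.614, 0.789, -0.002, -0.0]
contact_force: [-1.5, -5.7, -3.7]
opening: 0.144
finger_force: 39.0
side hood_bar 0.55 225 199 [ 0.5278 -0.2285  0.228 ] rel [ 0.0028  0.0019 -0.0133]
```

```bash
python3 -m handwheel '[[[0,0,0.0034,-0.0085,0],[0,0,0.0037,-0.0084,0],[0,0,0.004,-0.0082,0],[0,0,0.0042,-0.008,0],[0,0,0.0044,-0.0078,0],[0,0,0.0046,-0.0077,0],[0,0,0.0049,-0.0075,0],[0,0,0.0051,-0.0073,0],[0,0,0.0053,-0.0071,0],[0,0,0.0055,-0.0069,0],[0,0,0.0057,-0.0067,0],[0,0,0.0059,-0.0065,0]]]'
python3 -m handwheel '[[[0,0,0,0,0],[0,0,0,0,0],[0,0,0,0,0],[0,0,0,0,0]]]'
python3 - <<'E'
from h import *
s=get_state(); print(s['eef_pos'],s['opening'])
q=meas(['side','top'],'hood_bar',.317)
b=viewer.read_camera('side');a=viewer.read_camera('top')
cv2.imwrite('pics/f1.png',np.hstack([cv2.resize(b[80:320,130:450],(400,300)),cv2.resize(a[90:270,160:400],(400,300))]))
for n,z in dict(bottle=0,tape=0,bitjar=.071,carriage_post=.122).items(): meas(['side','top'],n,z)
E
```

```text
time: 14.17
eef_pos: [0.5796, -0.2178, 0.3051]
tcp_rot: [0.614, 0.789, -0.003, -0.002]
contact_force: [-7.7, -4.0, 2.6]
opening: 0.143
finger_force: 38.9
time: 14.5
eef_pos: [0.5797, -0.2178, 0.3052]
tcp_rot: [0.614, 0.789, -0.003, -0.002]
contact_force: [-7.9, -4.8, 3.8]
opening: 0.145
finger_force: 39.7
[ 0.57974413 -0.21777006  0.30517867] 0.1445948078525801
side hood_bar 0.86 252 156 [ 0.5783 -0.2163  0.317 ] rel [ 0.0018 -0.001  -0.0119]
top hood_bar 0.76 317 173 [ 0.5791 -0.2151  0.317 ] rel [ 0.0027 -0.0001 -0.0119]
side bottle 0.84 159 183 [0.3703 0.0629 0.    ] rel [ 0.3237 -0.1321  0.3057]
top bottle 0.87 203 269 [0.3654 0.0567 0.    ] rel [ 0.319  -0.1383  0.3058]
side tape 0.81 271 359 [ 0.5953 -0.4299  0.    ] rel [-0.2092 -0.0347  0.3055]
top tape 0.47 371 187 [ 0.5911 -0.4295  0.    ] rel [-0.2078 -0.0387  0.3056]
top bitjar 0.78 206 151 [0.6864 0.0412 0.071 ] rel [0.225  0.1686 0.2327]
side carriage_post 0.77 233 169 [ 0.5588 -0.0344  0.122 ] rel [0.1831 0.0259 0.1828]
top carriage_post 0.84 228 189 [ 0.5762 -0.0217  0.122 ] rel [0.1912 0.0459 0.1826]
```

View pics/f1.png

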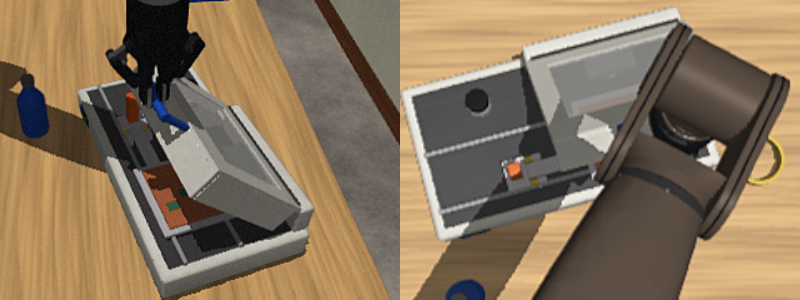

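The side view shows the hood about half open with the bar held between the fingers. Carriage home, bystanders unmoved. TCP rise and forward travel give 44–45.5°, and it is steady.

```bash
python3 -c "
from plant import *
print(sign_off())"
```

```text
the job is handed in; nothing more can be done
None
```

The carriage is home against its bumpers, and I handed the job in with the hood held still by its blue bar at about 45° (44–45.5° from arm travel); the bottle, tape ring and jar stayed put.

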